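Feel out the empty cells of a socket caddy and fill them

TASK

Push the caddy's cover near its free corner so that it swivels on its pin well off to the left, clear of all the cells. Press on the cell plates to feel which two cells are empty, pushing both empty ones down to the bottom before moving any socket; then stand the two deep sockets upright in those two cells, right down on the sunk plates, and let go. Leave the cover open and the other things on the bench where they are.

Things in the scene. Friction and masses are not known exactly. Their poses are not given: they have to be found in the camera images.
- caddy: open wooden grid box of 2 x 3 cells, fixed to the bench, under the plywood cover at the start: 104 mm (x) by 152 mm (y), rim 45 mm above the bench. Origin at the centre of its underside; x away from the robot, y to the left, z up
- pin (a point): the swivel pin of the cover, by the caddy's far left corner (42 mm in x and 87 mm in y from the caddy's middle): point on the pin's axis at the cover's top face, 52 mm above the bench; its head stands 7 mm higher. Axes as the caddy's
- cover (a joint): angle of the cover about the pin, rad: 0 = squarely over the caddy, grows clockwise seen from above to the stop at 2.0, off to the left. It stays where it is left; under 1 N at the free corner moves it. The cover is a plywood plate 104 x 173 mm, 6 mm thick, top 52 mm above the bench
- push_spot (a point): where to push: on the outer face of the cleat, a wooden bar 60 mm long, 14 thick, on the cover along its far edge at the free end, from 52 to 72 mm above the bench. The point is 13 mm from the free corner, 62 mm up. Axes turn with the cover: x straight out of the face (away from the robot when shut), y along it. From the pin it lies 10 mm in x, -150 mm in y
- cell0 (a point): centre of the mouth of the near row, right cell, at rim height (45 mm above the bench); axes as the caddy's. Cells are 40 mm square, 48 mm apart. An aluminium plate 2 mm below the rim closes each; it pushes down against about 2 N and stays where left. In four cells a part stored below stops it after 4 mm; in the two empty ones it sinks 26 mm. They look alike; which is which varies
- cell1 (a point): centre of the mouth of the near row, middle cell, at rim height (45 mm above the bench); axes as the caddy's. Size and plate as cell0
- cell2 (a point): centre of the mouth of the near row, left cell, at rim height (45 mm above the bench); axes as the caddy's. Size and plate as cell0
- cell3 (a point): centre of the mouth of the far row, right cell, at rim height (45 mm above the bench); axes as the caddy's. Size and plate as cell0
- cell4 (a point): centre of the mouth of the far row, middle cell, at rim height (45 mm above the bench); axes as the caddy's. Size and plate as cell0
- cell5 (a point): centre of the mouth of the far row, left cell, at rim height (45 mm above the bench); axes as the caddy's. Size and plate as cell0
- plate_a (a joint): how far the plate of one empty cell has been pushed down, m: 0 = up, 0.026 = fully down. It does not tell which cell that is
- plate_b (a joint): how far the plate of the other empty cell has been pushed down, m: 0 = up, 0.026 = fully down. It does not tell which cell that is
- socket_a_mid (a point): deep steel socket, a plain cylinder 26 mm across and 60 mm tall, 0.08 to 0.17 kg, upright on the bench to the right of the caddy; this point is its centre, half-way up (30 mm above its foot), z along its axis. On a sunk plate it stands in the cell with its top 32 mm above the rim
- socket_b_mid (a point): deep steel socket, a plain cylinder 26 mm across and 60 mm tall, 0.08 to 0.17 kg, upright on the bench to the right of the caddy; this point is its centre, half-way up (30 mm above its foot), z along its axis. On a sunk plate it stands in the cell with its top 32 mm above the rim
- tape_measure: bystander, to be left alone: tape measure, 75 x 38 x 66 high (mm); origin on its underside
- hex_nut: bystander, to be left alone: single loose steel hexagonal nut, 24 wide, 22 high, standing between the caddy and the sockets (mm); origin on its underside
- screwdriver: bystander, to be left alone: screwdriver lying on the bench, about 200 long (mm); origin on its underside
- drill_jig: bystander, to be left alone: blue plastic drilling jig, 75 x 120 x 38 high (mm); origin on its underside
- glue: bystander, to be left alone: glue bottle, 60 wide, 160 high (mm); origin on its underside
- screw_jar: bystander, to be left alone: clear screw jar with a steel cap, 70 wide, 80 high (mm); origin on its underside
There are look-alikes about, which are no part of the job. What is shaped like the caddy but black is not meant.

How it is judged:
On the way, in this order (a step that is already met when the one before it is completed fails the run):
1. the cover is swung open, past 80 degrees (value of joint cover above 1.4 rad), for 0.2 s.
2. both empty cells are found: their plates are pushed down more than 20 mm while both sockets still stand where they were (value of joint each of plate_a, plate_b above 0.02 m and distance of each of socket_a_mid, socket_b_mid from where it was at the start of the episode below 0.02 m), for 0.2 s.
3. one of the sockets stands down in an empty cell (((x of socket_a_mid in the frame of caddy between -0.034 and 0.034 m and y of socket_a_mid in the frame of caddy between -0.058 and 0.058 m and z of socket_a_mid in the frame of caddy below 0.057 m and angle between socket_a_mid's own z axis and vertical below 0.2 rad) or (x of socket_b_mid in the frame of caddy between -0.034 and 0.034 m and y of socket_b_mid in the frame of caddy between -0.058 and 0.058 m and z of socket_b_mid in the frame of caddy below 0.057 m and angle between socket_b_mid's own z axis and vertical below 0.2 rad))), for 0.2 s.
At the end, for the whole second after the job is handed in: The cover is open past 1.4 rad (80 degrees); each socket is at rest, within 0.2 rad of upright, in a cell (within 34 mm in x and 58 mm in y of the caddy's middle), its centre under 57 mm above the bench (47 on a sunk plate, 69 on a full cell's plate) (value of joint cover above 1.4 rad and x of socket_a_mid in the frame of caddy between -0.034 and 0.034 m and y of socket_a_mid in the frame of caddy between -0.058 and 0.058 m and z of each of socket_a_mid, socket_b_mid in the frame of caddy below 0.057 m and angle between each of socket_a_mid, socket_b_mid's own z axis and vertical below 0.2 rad and x of socket_b_mid in the frame of caddy between -0.034 and 0.034 m and y of socket_b_mid in the frame of caddy between -0.058 and 0.058 m and linear speed of each of socket_a, socket_b below 0.02 m/s); the robot touches nothing.
It fails at once if another thing on the bench is pushed more than 30 mm from its place (distance of any of tape_measure, hex_nut, screwdriver, drill_jig, glue, screw_jar from where it was at the start of the episode above 0.03 m).
It also fails if it takes over 72 s, if anything falls off the work surface, if the arm or the gripper's body presses on something with over 40 N, if the wrist force passes 120 N, or if a joint passes its speed limit or range.

ROBOT

A 7-joint arm with a two-finger parallel gripper is mounted at the origin on the work surface. World frame = base frame: x ahead of the robot, y to its left, z up, the work surface at z = 0. Lengths are in m, angles in rad, forces in N, time in s.
With the tool pointing down it reaches from about 0.425 to 0.875 m from the base axis. Payload 9.9 kg.
Tool frame: the origin (TCP) lies between the finger pads; the fingertips stand 17 mm ahead of it and the grasp point (between the pads) lies 2 mm behind it; y points along the fingers, z is the direction in which the jaws open and shut, and the axes are right-handed (so a half turn about y gives the same grasp; the last joint's range is limited). The gripper opens to 85 mm and grips with 20 to 120 N. Pads are 22 mm wide; open, the fingers measure 114 mm over their backs; the gripper's body (76 mm by 85 mm) begins 54 mm behind the grasp point. The pads swing forward as they close: fully open they stand 13 mm farther back than shut.
Start: joints at [1.049, 0.576, 0.025, 1.437, -0.015, 1.129, -0.057], TCP at [0.286, -0.611, 0.248] pointing down, gripper open.
Joint ranges: [-2.76, 2.76], [-0.34, 2.15], [-1.52, 1.57], [0.19, 2.46], [-1.09, 4.23], [0.17, 1.99], [-2.82, 2.82]. Speed limits (rad/s): [2.22, 2.22, 3.01, 3.01, 3.14, 3.14, 3.14].

INTERFACE

Orientations are given as a unit quaternion [x, y, z, w].
In Python, from plant import goto, move_straight, move_joints, open_gripper, clamp, hold, ik, grab_frame, calibration, PlanningError, sign_off, regions_of, current_clock, current_joint_pos, current_qd, current_joint_efforts, current_ee_pos, current_tool_rot, current_ft_force, current_moment, current_gripper_width gives the robot as it stands. The module is installed in compiled form; this text tells all that it offers. Calls block until the motion is done:
- goto(position, orientation): joint-space move of the TCP to a pose.
- move_straight(position, rotation=None, vel=0.15, force_limit=None): straight line of the TCP; rotation=None keeps the orientation; vel is the mean speed in m/s. With force_limit (N) it stops when the force on the tool has changed by that much, and returns True; else False.
- move_joints(angles): joint-space move.
- open_gripper() and clamp(): open the fingers fully, or close them until they stop; the grip force is fixed at half the most.
- hold(seconds).
- ik(position, orientation): joint angles nearest the present ones, or None.
- grab_frame(name): name is "scene" or "top"; returns (picture, depth): 420x560x3 uint8, blue, green, red; 420x560 float32, m along the optical axis (not along the pixel's ray), 0 where there is no reading.
- calibration(name): a dict with "camera_matrix" (3x3 intrinsics, pixels), "position" and "attitude" of the camera in the world. Camera axes: x right, y up, looking along -z (the intrinsics and any distortion apply to the point x, -y, -z); pixel columns grow to the right and rows downward; lengths in m; the calibration is good to about 2 mm. A picture is of the moment at which its call begins. calibration takes no time and is no camera call.
A pose or a line that the arm cannot do raises PlanningError and nothing moves.
- sign_off(): hands the job in, once; it reports no verdict.
Trained networks look in the newest picture that a camera, given by its name, has taken for a name from the list of things; names that differ only in an ending like _2 or _b are one class to them, and where a whole thing is asked for, a point or a joint stands for the part that bears it (a point fixed in the world has none). Each returns a list of dicts, best first, with "conf" (0 to 1); they miss things now and then, are a little off and sometimes report something else, mostly with a low value. They report only what shows in the picture. A call takes as long as a camera call. They do not tell look-alikes from the thing itself.
- regions_of(camera, thing): "pixels" (420x560 bool, what is visible of it) and "bbox" ([left, top, right, bottom] in pixels, round what is visible of it).
Readings, each from a call of its own:
- current_clock(): time.
- current_joint_pos(): joint angles.
- current_qd(): joint speeds.
- current_joint_efforts(): joint torques, N m.
- current_ee_pos(): TCP position.
- current_tool_rot(): TCP orientation.
- current_ft_force(): force on the tool from outside, world axes, zero at the start.
- current_moment(): the same for the moment, N m.
- current_gripper_width(): opening from 0.0 (shut) to 1.0 (fully open).
Only numpy, scipy, OpenCV 4.12 (cv2) and the standard library are available. Lean on these libraries where they do the work, as an engineer would, in place of code of your own. Each camera call takes 0.05 s, during which the arm holds its last target. There are 200 camera calls.

## Working session

There is one attempt and no reset: what is moved stays moved. The work goes in short steps, each a Python script; the robot and the scene stay as the last script left them, time stands still between calls to the robot, and variables do not carry over. Pictures are saved under pics/ and viewed, about 8 in all and at most 12, crops included, and the job is handed in when it is done.

```bash
mkdir -p pics; cat > h.py <<'E'
import numpy as np, cv2
from plant import *
from scipy.spatial.transform import Rotation as R
def Rm(c):
    a=np.array(c["attitude"],float)
    return a if a.shape==(3,3) else R.from_quat(a).as_matrix()
def cloud(name,d):
    c=calibration(name);K=np.array(c["camera_matrix"]);h,w=d.shape
    u,v=np.meshgrid(np.arange(w),np.arange(h))
    p=np.stack([(u-K[0,2])/K[0,0]*d,-(v-K[1,2])/K[1,1]*d,-d],-1)
    return p@Rm(c).T+np.array(c["position"])
def proj(name,P):
    c=calibration(name);K=np.array(c["camera_matrix"])
    q=(np.atleast_2d(P)-np.array(c["position"]))@Rm(c)
    return np.stack([K[0,2]+K[0,0]*q[:,0]/-q[:,2],K[1,2]-K[1,1]*q[:,1]/-q[:,2]],-1)
E
python3 - <<'E'
from h import *
print(calibration("top"),calibration("scene"),current_clock(),current_tool_rot(),current_ee_pos())
for n in("top","scene"):
    im,d=grab_frame(n);cv2.imwrite(f"pics/{n}0.png",im);np.save(f"{n}0.npy",d);P=cloud(n,d)
    for t in("caddy","cover","socket_a_mid","pin","hex_nut","glue","screw_jar","tape_measure","screwdriver","drill_jig"):
        for r in regions_of(n,t):
            if r["conf"]<.3: continue
            m=r["pixels"]&(d>0);q=P[m]
            if len(q): print(n,t,round(r["conf"],2),np.round(r["bbox"]),len(q),np.round(np.percentile(q,[2,50,98],axis=0),3).tolist())
E
```

```text
{'camera_matrix': array([[488.38156249,   0.        , 281.94093671],
       [  0.        , 488.38156249, 201.33856531],
       [  0.        ,   0.        ,   1.        ]]), 'position': array([4.43061023e-01, 1.31732501e-03, 1.67192760e+00]), 'attitude': array([-0.02568514,  0.01504992,  0.71145315, -0.70210269])} {'camera_matrix': array([[381.60726639,   0.        , 280.20735353],
       [  0.        , 381.60726639, 203.01482125],
       [  0.        ,   0.        ,   1.        ]]), 'position': array([ 0.90058974, -0.64698754,  0.80233431]), 'attitude': array([0.38511971, 0.09844933, 0.25146523, 0.8824714 ])} 0.0 [-0.153699    0.69079221 -0.68967556  0.15339609] [ 0.28595621 -0.6109627   0.24744902]
top caddy 0.95 [325. 238. 390. 284.] 1768 [[0.282, -0.308, 0.003], [0.343, -0.222, 0.052], [0.402, -0.134, 0.072]]
top caddy 0.84 [189. 260. 253. 308.] 1678 [[0.205, 0.149, 0.035], [0.27, 0.233, 0.052], [0.336, 0.318, 0.073]]
top caddy 0.67 [248. 172. 302. 207.] 1760 [[0.514, -0.036, 0.04], [0.567, 0.048, 0.051], [0.625, 0.134, 0.072]]
top cover 0.97 [251. 175. 300. 213.] 1665 [[0.512, -0
[... 3928 characters left out ...]
 0.37 [161. 289. 181. 312.] 229 [[0.435, -0.368, 0.004], [0.45, -0.36, 0.044], [0.455, -0.345, 0.061]]
scene screw_jar 0.56 [358. 131. 380. 162.] 525 [[0.57, 0.441, -0.001], [0.608, 0.454, 0.051], [0.636, 0.506, 0.08]]
scene tape_measure 0.79 [216. 200. 250. 223.] 676 [[0.347, -0.076, -0.001], [0.382, -0.051, 0.045], [0.411, 0.002, 0.066]]
scene tape_measure 0.59 [270. 192. 329. 242.] 1636 [[0.517, -0.039, 0.047], [0.569, 0.037, 0.051], [0.619, 0.127, 0.071]]
scene screwdriver 0.71 [112. 339. 201. 373.] 764 [[0.41, -0.494, 0.0], [0.47, -0.473, 0.021], [0.589, -0.44, 0.027]]
scene drill_jig 0.94 [285. 307. 342. 367.] 1989 [[0.722, -0.302, 0.001], [0.764, -0.253, 0.023], [0.795, -0.186, 0.04]]
```

```bash
python3 - <<'E'
import cv2,numpy as np
a=cv2.imread("pics/top0.png")[90:320,120:450];b=cv2.imread("pics/scene0.png")[100:400,100:420]
cv2.imwrite("pics/v1.png",cv2.resize(a,(792,552),interpolation=cv2.INTER_CUBIC))
cv2.imwrite("pics/v2.png",cv2.resize(b,(640,600),interpolation=cv2.INTER_CUBIC))
E
```

```text
(no output)
```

View pics/v1.png

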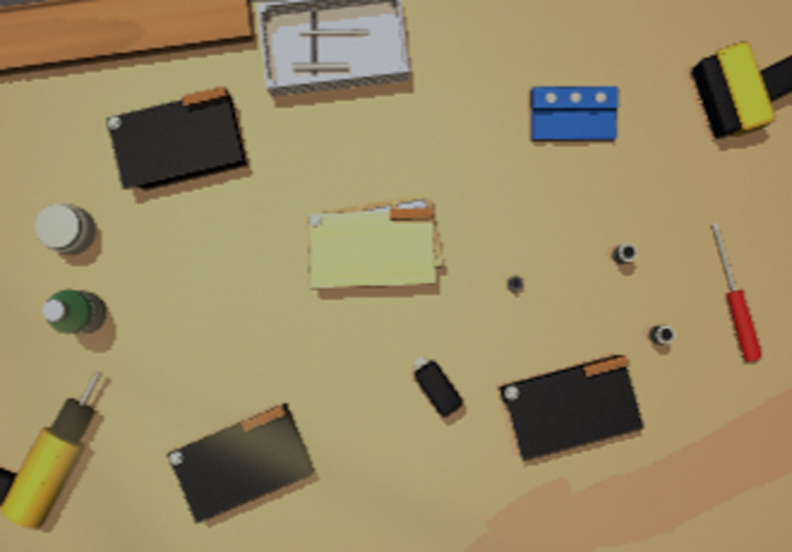

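View pics/v2.png

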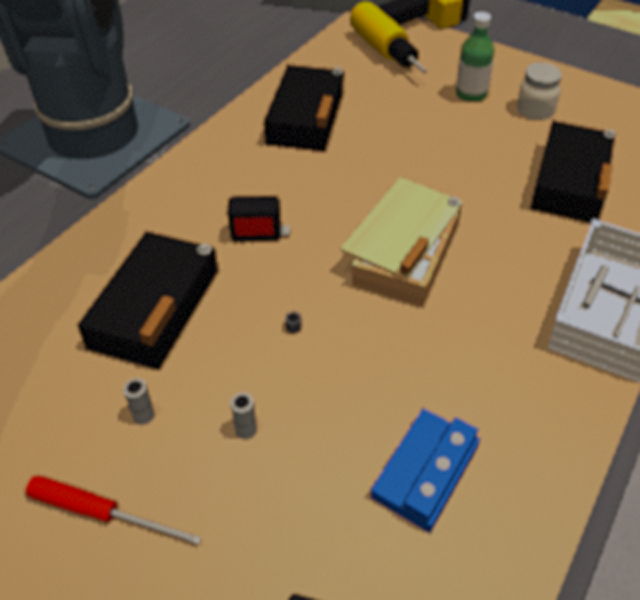

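The views show the yellow-green cover slightly ajar on a wooden caddy near (0.57, 0.05), with the pin at top-picture pixel (252,181). The two sockets are at about (380,195) and (395,230), and the black boxes are look-alikes. Next I fit the cover and sockets.

```bash
cat >> h.py <<'E'
from scipy.optimize import least_squares
def down(a):  # tool pointing down, jaw axis (tool z) at world yaw a
    y=np.array([0,0,-1.]);z=np.array([np.cos(a),np.sin(a),0]);x=np.cross(y,z)
    return R.from_matrix(np.stack([x,y,z],1)).as_quat()
def yaw_now():
    z=R.from_quat(current_tool_rot()).as_matrix()[:,2];return np.arctan2(z[1],z[0])
E
python3 - <<'E'
from h import *
for n in("top","scene"):
    im=cv2.imread(f"pics/{n}0.png");d=np.load(f"{n}0.npy");P=cloud(n,d)
    near=(np.hypot(P[...,0]-.57,P[...,1]-.05)<.14)
    z=P[...,2];hsv=cv2.cvtColor(im,cv2.COLOR_BGR2HSV)
    m=near&(z>.047)&(z<.057)
    g=m&(hsv[...,0]>24)
    print(n,m.sum(),g.sum(),np.median(z[g]), np.median(hsv[g],axis=0))
    (c,s,a)=cv2.minAreaRect(P[g][:,:2].astype(np.float32));print("cover rect",c,s,a,cv2.boxPoints((c,s,a)).round(4).tolist())
    c_=near&(z>.060)&(z<.076);q=P[c_][:,:2].astype(np.float32);r=cv2.minAreaRect(q);print("cleat",r,cv2.boxPoints(r).round(3).tolist())
    # sockets
    for s0 in((.555,-.305),(.448,-.355)):
        k=(np.hypot(P[...,0]-s0[0],P[...,1]-s0[1])<.035)
        top=k&(z>.052)&(z<.068);side=k&(z>.012)&(z<.052)
        print("sock top",top.sum(),np.median(P[top],axis=0).round(4) if top.any() else None,"side",side.sum())
        if n=="scene":
            q=P[side|top][:,:2]
            f=least_squares(lambda t:np.hypot(q[:,0]-t[0],q[:,1]-t[1])-.013,s0,loss="soft_l1",f_scale=.002);print("cyl fit",f.x.round(4))
    w=near&(z>.010)&(z<.040);q=P[w][:,:2]
    if n=="scene": np.save("walls.npy",q);r=cv2.minAreaRect(q.astype(np.float32));print("walls",len(q),r)
print(yaw_now())
E
```

```text
top 1316 1225 0.051500406111345765 [ 32.  77. 179.]
cover rect (0.5683298707008362, 0.05196608603000641) (0.12388424575328827, 0.17877569794654846) 7.784024715423584 [[0.4948999881744385, 0.13210000097751617], [0.51910001039505, -0.04500000178813934], [0.6417999863624573, -0.028200000524520874], [0.6176000237464905, 0.14890000224113464]]
cleat ((0.5640701651573181, 0.04724821448326111), (0.10260142385959625, 0.1622568517923355), 1.8050308227539062) [[0.5099999904632568, 0.12700000405311584], [0.5149999856948853, -0.03500000014901161], [0.6179999709129333, -0.03200000151991844], [0.6129999756813049, 0.12999999523162842]]
sock top 48 [ 0.5526 -0.3017  0.0603] side 20
sock top 49 [ 0.44   -0.349   0.0594] side 17
scene 1489 1378 0.05091042911751009 [ 30.  89. 178.]
cover rect (0.5664794445037842, 0.04756205156445503) (0.10460299998521805, 0.17683197557926178) 1.1034795045852661 [[0.512499988079071, 0.13500000536441803], [0.5159000158309937, -0.04179999977350235], [0.6205000281333923, -0.039799999445676804], [0.6171000003814697, 0.13699999451637268]]
cleat ((0.6121993660926819, 0.040535010397434235), (0.014768186956644058, 0.16395998001098633), 1.3890963792800903) [[0.6029999852180481, 0.12200000137090683], [0.6069999933242798, -0.041999999433755875], [0.621999979019165, -0.04100000113248825], [0.6179999709129333, 0.12300000339746475]]
sock top 105 [ 0.5572 -0.307   0.0594] side 111
cyl fit [ 0.5551 -0.3059]
sock top 106 [ 0.4443 -0.3562  0.0592] side 120
cyl fit [ 0.4414 -0.355 ]
walls 368 ((0.6206825971603394, 0.02374165505170822), (0.20071394741535187, 0.09022848308086395), 68.40901947021484)
-1.1330024142118669
```

```bash
cat > push.py <<'E'
from h import *
import sys
pin=np.array([.606,.126]);phi=.02
def pose(t,out,s):
    a=phi-t;c,n=np.cos(a),np.sin(a);l=np.array([.010+.011+out,-.150])
    return np.r_[pin+[c*l[0]-n*l[1],n*l[0]+c*l[1]],.073],down(a+s*np.pi/2)
ts=np.linspace(.0,1.82,10)
for s in(1,-1):
    print(s,[None if (q:=ik(*pose(t,0,s))) is None else np.round(np.array(q)[[0,6]],2).tolist() for t in ts])
if len(sys.argv)>1:
    s=int(sys.argv[1]);clamp();p,o=pose(0,.025,s)
    goto(p+[0,0,.08],o);move_straight(p,o)
    for t in ts: move_straight(*pose(t,0,s),vel=.12)
    p,o=pose(ts[-1],.03,s);move_straight(p);move_straight(p+[0,0,.12],vel=.25)
    print(current_clock(),current_ft_force())
E
python3 push.py
```

```text
1 [[0.37, 1.0], [0.36, 0.8], [0.33, 0.6], [0.28, 0.4], [0.22, 0.2], [0.13, -0.02], [0.05, -0.24], [-0.04, -0.48], [-0.1, -0.76], [-0.13, -1.06]]
-1 [[-0.07, -1.54], [-0.1, -1.69], [-0.14, -1.84], [-0.2, -2.01], [-0.25, -2.2], [-0.32, -2.41], [-0.41, -2.59], [-0.51, -2.79], [0.44, 1.67], [0.38, 1.41]]
```

```bash
python3 push.py 1 | tail -1; python3 - <<'E'
from h import *
for n in("top","scene"):
    im,d=grab_frame(n);cv2.imwrite(f"pics/{n}1.png",im);np.save(f"{n}1.npy",d)
a=cv2.imread("pics/top1.png")[150:260,220:330];b=cv2.imread("pics/scene1.png")[150:270,240:360]
cv2.imwrite("pics/v3.png",np.hstack([cv2.resize(x,(400,400),interpolation=cv2.INTER_CUBIC) for x in(a,b)]))
E
```

```text
10.05 [-0.29173067  1.01949226  0.17348792]
```

View pics/v3.png

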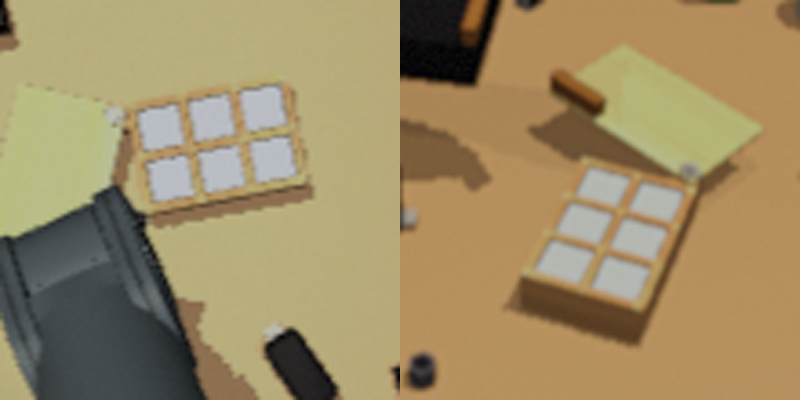

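The cover is open and off to the left, and all six light plates show in both views. Next I fit the cell grid to the plate blobs.

```bash
python3 - <<'E'
from h import *
L=np.array([[-.024+.048*(i//3),-.048+.048*(i%3)] for i in range(6)])
def ray(n,uv,z):
    c=calibration(n);K=np.array(c["camera_matrix"]);p=np.array(c["position"])
    v=np.array([(uv[0]-K[0,2])/K[0,0],-(uv[1]-K[1,2])/K[1,1],-1])@Rm(c).T
    return (p+v*(z-p[2])/v[2])[:2]
allo=[]
for n in("top","scene"):
    im=cv2.imread(f"pics/{n}1.png");d=np.load(f"{n}1.npy");P=cloud(n,d)
    hsv=cv2.cvtColor(im,cv2.COLOR_BGR2HSV)
    m=(np.hypot(P[...,0]-.57,P[...,1]-.04)<.11)&(P[...,2]>.03)&(P[...,2]<.056)&(hsv[...,1]<45)&(hsv[...,2]>120)
    k,lab,st,ce=cv2.connectedComponentsWithStats(m.astype(np.uint8))
    W=[];
    for i in range(1,k):
        if st[i,4]>40: W.append(ray(n,ce[i],.043)); print(n,st[i,4],ce[i].round(1),W[-1].round(4),np.median(P[lab==i][:,2]).round(4))
    W=np.array(W)
    def res(t):
        c,s=np.cos(t[2]),np.sin(t[2]);G=L@np.array([[c,s],[-s,c]])+t[:2]
        return np.linalg.norm(W[:,None]-G[None],axis=2).min(1)
    f=least_squares(res,[.57,.04,.12]);print(n,f.x.round(4),res(f.x).round(4))
    # rim by depth
    r=(np.hypot(P[...,0]-.57,P[...,1]-.04)<.1)&(abs(P[...,2]-.045)<.005)
E
```

```text
top 128 [291.9 179.2] [ 0.611 -0.009] 0.0426
top 128 [277.6 181.9] [0.6026 0.0389] 0.0422
top 126 [263.7 184.6] [0.5941 0.0856] 0.0418
top 127 [294.6 193.4] [ 0.5631 -0.0175] 0.0427
top 132 [280.4 196. ] [0.5551 0.03  ] 0.0425
top 129 [266.3 198.7] [0.5468 0.0773] 0.0427
top [0.5788 0.0342 0.1746] [0.0002 0.0005 0.0001 0.0005 0.0001 0.    ]
scene 114 [300.5 205.4] [0.5475 0.0756] 0.0417
scene 118 [316.5 210. ] [0.5953 0.0837] 0.0419
scene 130 [295.  216.5] [0.5563 0.0277] 0.0421
scene 130 [311.2 221.1] [0.6034 0.0363] 0.0421
scene 144 [289.1 228. ] [ 0.5646 -0.0192] 0.042
scene 149 [305.8 232.9] [ 0.6118 -0.0108] 0.0421
scene [0.5798 0.0322 0.1757] [0.0004 0.0002 0.0003 0.0001 0.0001 0.0001]
```

```bash
cat >> h.py <<'E'
C=np.array([.5793,.0332]);PSI=.175
def cell(i):
    l=np.array([-.024+.048*(i//3),-.048+.048*(i%3)]);c,s=np.cos(PSI),np.sin(PSI)
    return C+[c*l[0]-s*l[1],s*l[0]+c*l[1]]
E
python3 - <<'E'
from h import *
o=down(PSI);found=[]
print(current_ee_pos(),yaw_now(),current_gripper_width())
goto(np.r_[cell(2),.10],o)
for i in (2,1,0,3,4,5):
    if i!=2: move_straight(np.r_[cell(i),.085],o,vel=.2)
    move_straight(np.r_[cell(i),.066],vel=.1)
    hit=move_straight(np.r_[cell(i),.032],vel=.06,force_limit=10)
    z=current_ee_pos()[2];f=current_ft_force();print(i,hit,round(z,4),np.round(f,1),current_clock())
    move_straight(np.r_[cell(i),.085],vel=.2)
    if z<.045:
        found.append(i)
        if len(found)==2: break
print(found)
E
```

```text
[0.44771504 0.11029838 0.19204172] -0.22847757593883516 0.002066146944438456
2 True 0.056 [-2.6 -1.1 16.5] 11.6
1 True 0.0561 [-2.  -0.5 10.9] 12.9667
0 True 0.0561 [-2.2 -0.  10.4] 14.3333
3 True 0.0561 [-1.6 -0.3  9.8] 15.7
4 True 0.0341 [-0.9 -0.6  8. ] 17.2667
5 True 0.0341 [-1.3 -0.8  9.1] 18.9417
[4, 5]
```

```bash
cat >> h.py <<'E'
def pick(s):
    o=down(PSI);open_gripper();goto(np.r_[s,.13],o)
    hit=move_straight(np.r_[s,.050],vel=.12,force_limit=12)
    clamp();w=current_gripper_width();zz=current_ee_pos()[2]
    move_straight(np.r_[s,.16],vel=.2);print("pick",hit,zz,w,current_gripper_width(),current_clock())
def inhand():
    for n in("scene","top"):
        im,d=grab_frame(n);cv2.imwrite(f"pics/hand_{n}.png",im);P=cloud(n,d);e=current_ee_pos()
        # part of socket under the fingertips
        m=(np.hypot(P[...,0]-e[0],P[...,1]-e[1])<.03)&(P[...,2]<e[2]-.022)&(P[...,2]>e[2]-.05);q=P[m][:,:2]
        if len(q)>20:
            f=least_squares(lambda t:np.hypot(q[:,0]-t[0],q[:,1]-t[1])-.013,e[:2],loss="soft_l1",f_scale=.002)
            print(n,len(q),"offset",(f.x-e[:2]).round(4),P[m][:,2].min()-e[2])
E
python3 - <<'E'
from h import *
d=np.load("top0.npy");P=cloud("top",d);z=P[...,2]
for s in((.554,-.3038),(.4408,-.352)):
    r=np.hypot(P[...,0]-s[0],P[...,1]-s[1]);print("nearest other",r[(z>.02)&(r>.03)].min())
pick(np.array([.554,-.3038]));inhand()
E
```

```text
nearest other 0.11147744158262508
nearest other 0.06575026173926819
pick False 0.05054654099920297 0.28695766493923325 0.2828358086850888 23.6917
scene 87 offset [ 0.0012 -0.0021] -0.04975751483261903
```

```bash
cat >> h.py <<'E'
def place(i,off):
    o=down(PSI);p=cell(i)-np.array(off)
    goto(np.r_[p,.15],o);move_straight(np.r_[p,.10],vel=.12)
    hit=move_straight(np.r_[p,.064],vel=.05,force_limit=8)
    z=current_ee_pos()[2];print("place",hit,round(z,4),np.round(current_ft_force(),1))
    return z
E
python3 - <<'E'
from h import *
z=place(5,(.0007,-.0011))
if z<.072:
    open_gripper();e=current_ee_pos();move_straight([*e[:2],.16],vel=.2);print(current_clock())
    pick(np.array([.4408,-.352]));inhand()
    for n in("top","scene"): cv2.imwrite(f"pics/{n}2.png",grab_frame(n)[0])
    a=cv2.imread("pics/top2.png")[150:260,220:330];b=cv2.imread("pics/scene2.png")[150:270,240:360]
    cv2.imwrite("pics/v4.png",np.hstack([cv2.resize(x,(400,400),interpolation=cv2.INTER_CUBIC) for x in(a,b)]))
E
```

```text
place True 0.0675 [-0.7 -1.3  7.8]
27.6833
pick False 0.05042957790819522 0.2807445025001182 0.2826975810821349 31.7
scene 93 offset [ 0.0009 -0.0027] -0.049996073865310714
```

View pics/v4.png

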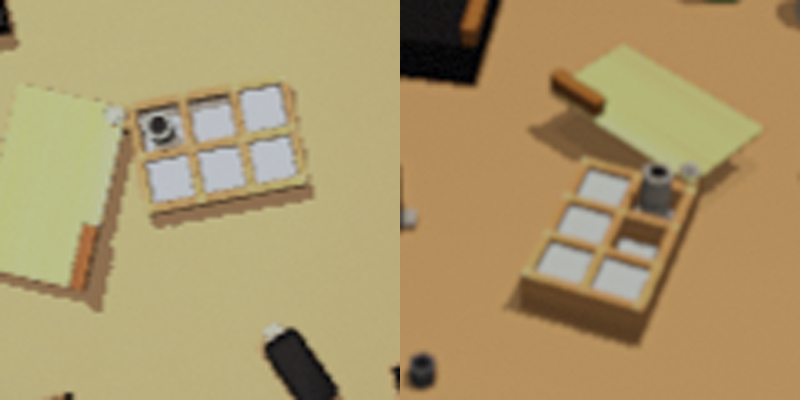

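```bash
python3 - <<'E'
from h import *
z=place(4,(.0004,-.0017))
if z<.072:
    open_gripper();e=current_ee_pos();move_straight([*e[:2],.20],vel=.2);goto([.5,-.2,.25],down(PSI));print(current_clock())
    T=[]
    for n in("top","scene"):
        im,d=grab_frame(n);P=cloud(n,d);x0,y0=(220,150) if n=="top" else (240,150)
        T.append(cv2.resize(im[y0:y0+115,x0:x0+115],(400,400),interpolation=cv2.INTER_CUBIC))
        for i in(4,5):
            m=(np.hypot(*(P[...,:2]-cell(i)).transpose(2,0,1))<.02)&(P[...,2]>.06)&(P[...,2]<.1)
            print(n,i,m.sum(),np.median(P[m],axis=0).round(4) if m.any() else None,cell(i).round(4))
    cv2.imwrite("pics/v5.png",np.hstack(T))
E
```

```text
place True 0.0673 [-2.5 -0.3 11.4]
37.125
top 4 49 [0.5993 0.0402 0.0754] [0.6029 0.0374]
top 5 49 [0.5929 0.0864 0.0764] [0.5946 0.0846]
scene 4 85 [0.6053 0.0303 0.0747] [0.6029 0.0374]
scene 5 80 [0.5969 0.0773 0.0748] [0.5946 0.0846]
```

The first socket stood upright in cell 5, with the cell 4 plate sunk beside it and the cover open. Now I check the second one.

View pics/v5.png

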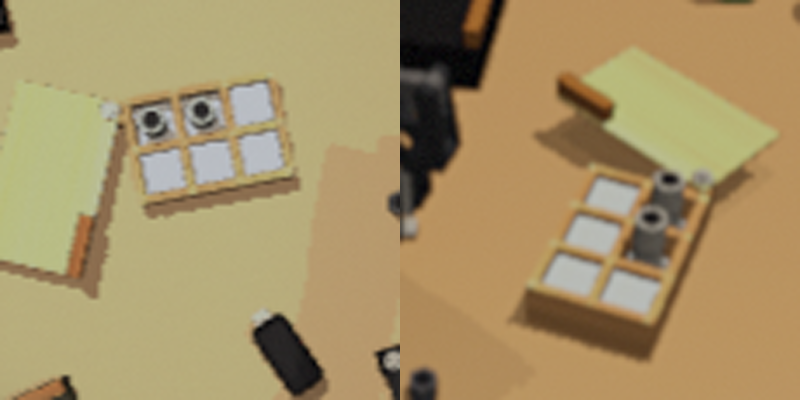

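Both sockets stand upright in the far-left and far-middle cells. The measured tops are about 76 mm (77 expected), the cover is open and the arm is clear.

```bash
python3 -c "
from plant import *
sign_off();print(current_clock())"
```

```text
the job is handed in; nothing more can be done
the job is handed in; nothing more can be done
```

The job is done and handed in at about 37 s of the 72 s allowed; no verdict is reported on hand-in.

- **Cover:** I pushed it at the cleat until it had swung about 1.8 rad, well off to the left, and it is still open in the last picture.
- **Empty cells:** Pressing all six plates showed cells 4 and 5 (far row, middle and left) to be empty. Both sank about 26 mm; the other four stopped after about 4 mm. Both were down before I moved a socket.
- **Sockets:** One socket went into cell 5 and the other into cell 4. Contact came at the expected depth, with the tool at 67.5 mm and 67.3 mm against 67 mm planned, and I released both.

**Last checks:** Both sockets stand upright, with tops measured at 75–76 mm (77 mm expected), and the arm is clear of everything. The two cameras disagreed by up to about 10 mm on where the socket tops sit sideways. I put most of that down to each camera seeing only one side of a socket, and the pictures show both inside their cells. I kept the arm clear of the other things on the bench but did not measure their positions again afterwards.

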